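# Make up the dressing and carving kits on the mason's bench

### The arm

A 6-joint arm with a two-finger parallel gripper is mounted at the origin on the work surface. World frame = base frame: x ahead of the robot, y to its left, z up, the work surface at z = 0. Lengths are in m, angles in degrees, forces in N, time in s.
With the tool pointing down it reaches from about 0.4 to 0.825 m from the base axis. Payload 7 kg.
Tool frame: the origin (TCP) lies midway between the tips of the shut fingers; the grasp point (between the pads) lies robot.grip_point_offset behind it (robot.grip_point_offset is the distance from the TCP to the grasp point, in m); z points along the fingers, y is the line along which they close (so a half turn about z gives the same grasp; the last joint's range is limited). The gripper opens to 88 mm and grips with 3 to 60 N. Pads are 19 mm wide; open, the fingers measure 130 mm over their backs; the gripper's body (78 mm by 193 mm) begins 47 mm behind the grasp point.
Start: joints at [80.506, 20.546, 0.682, 0, -70.136, -16.507], TCP at [0.296, 0.607, 0.227] pointing down, gripper open.
Joint ranges: [-176.03, 176.03], [-82.01, 121.73], [-58.28, 71.71], [-173.87, 95.51], [-174.79, -0.11], [-173.66, 173.66]. Speed limits (degrees/s): [136.94, 136.94, 172.46, 180, 180, 180].

### API

Orientations are given as [roll, pitch, yaw] about the fixed x, y, z axes, in that order (R = Rz(yaw) Ry(pitch) Rx(roll)).
In Python, from cell import robot gives the robot as it stands. The module is installed in compiled form; this text tells all that it offers.
- The arm moves only by the shell command python3 -m crank 'ROWS'. ROWS is JSON, a list of rows, each a list of 7 numbers: the shift along the tool's x, y, z in m, then the turn, a rotation vector about the tool's x, y, z in rad, then the finger opening in m, from 0 to 0.0876. In form: [[x, y, z, wx, wy, wz, jaw], ...]. A call has 1 to 10 rows; each row shifts and turns the commanded pose from where the row before left it, along the tool's axes as they then stand; what a row does not reach is not made up. A row lasts 1/8 s, in which the tool goes at most 62.5 mm and 10.7 degrees, less where a joint would pass 70% of its speed; a pose out of reach is approached as far as the arm can. A call with a gripper value outside its range is refused whole. The fingers move at their own pace and stop on an object; the grip force is fixed at half the most. Time passes only in rows, so rows that do not move let the fingers close. It gives the time, the measured TCP pose, the force, the opening and the grip force at its end, in the units of the state.
- robot.sense(): the state, without advancing time (a new reading comes with each control period).
- robot.snapshot(name): name is "side" or "top"; returns a dict with "img" (400x640x3 uint8, blue, green, red), "mtx" (3x3 intrinsics, pixels), "k1" (the pictures are not rectified: a ray, as slopes to the right and down, at radius r is drawn at 1 + k1 r^2 times it, then the intrinsics apply), "position" and "orientation" of the camera in the world. Camera axes: x right, y down, z forward; pixel columns grow to the right and rows downward; lengths in m; the calibration is good to about 2 mm. A picture is of the moment at which its call begins. There is no depth.
- robot.hand_in(): hands the job in; it is judged then, once.
The state is a dict: "time": time; "qpos": joint angles; "qd": joint speeds; "effort": joint torques, N m; "position": TCP position; "tool_rot": TCP orientation; "wrist_force": force on the tool from outside, world axes, zero at the start; "wrist_torque": the same for the moment, N m; "gripper_width": opening from 0.0 (shut) to 1.0 (fully open); "grasp_force": force on a finger pad.
Only numpy, scipy, OpenCV 4.12 (cv2) and the standard library are available. Lean on these libraries where they do the work, as an engineer would, in place of code of your own. Each camera call takes 0.05 s, during which the arm holds its last target. There are 200 camera calls.

### The job

Make up two tool kits from the stock on the mason's bench: the dressing kit in the grey-ended tray takes the broad chisel (orange sleeve), the claw chisel (black sleeve) and the coarse green hand pad; the carving kit in the blue-ended tray takes the narrow chisel (green sleeve) and the fine yellow hand pad. Lay each chisel by itself down in a pair of notches, about midway between the end boards (the edge may point either way), and each pad flat in the tray's pocket; set them down rather than dropping them. Leave the bare-steel point chisel, the red pad and the try square where they are.

Things in the scene. Friction and masses are not known exactly. Their poses are not given: they have to be found in the camera images.
- broad_chisel: Broad chisel, orange sleeve, blade 50 mm wide, 0.24 kg. 165 mm long steel, lying flat on the bench. Flat-sided shank 15 mm wide and high, x = -75 to +50 mm, does not roll; pinch it across y at the origin. Origin: underside of the shank, 75 mm from the struck head, 90 mm from the edge, near the balance point; x along the shank to the edge, z up. 
- claw_chisel: Claw chisel, black sleeve, toothed blade 28 mm wide, 0.2 kg. 165 mm long steel, lying flat on the bench. Flat-sided shank 15 mm wide and high, x = -75 to +50 mm, does not roll; pinch it across y at the origin. Origin: underside of the shank, 75 mm from the struck head, 90 mm from the edge, near the balance point; x along the shank to the edge, z up. 
- narrow_chisel: Narrow chisel, green sleeve, blade 12 mm wide, 0.17 kg. 165 mm long steel, lying flat on the bench. Flat-sided shank 15 mm wide and high, x = -75 to +50 mm, does not roll; pinch it across y at the origin. Origin: underside of the shank, 75 mm from the struck head, 90 mm from the edge, near the balance point; x along the shank to the edge, z up. 
- green_pad: Coarse diamond hand pad: green block, 90 x 55 x 26 mm, rounded edges, three dark grooves on top, 0.13 kg. Origin: centre of the underside; x along the 90 mm length, z up.
- yellow_pad: Fine diamond hand pad: yellow block, 90 x 55 x 26 mm, rounded edges, three dark grooves on top, 0.13 kg. Origin: centre of the underside; x along the 90 mm length, z up.
- grey_tray: Plywood kit tray, grey end boards, 234 x 212 mm, loose, 1.1 kg. Origin: centre of underside; x lengthwise, z up. Heights: inner floor 10, side lips 18, end boards 45 mm. Chisel notches 31 mm wide, floor at 18, top at 30 mm, in two 12 mm thick cross saddles at x = +35 and -35 mm; notch lines y = +20 and +70 mm. Pad pocket 106 (x) by 71 mm, centre y = -58 mm, floor at 10, batten rim at 17 mm.
- blue_tray: Plywood kit tray, blue end boards, 234 x 172 mm, loose, 1.1 kg. Origin: centre of underside; x lengthwise, z up. Heights: inner floor 10, side lips 18, end boards 45 mm. Chisel notches 31 mm wide, floor at 18, top at 30 mm, in two 12 mm thick cross saddles at x = +35 and -35 mm; one notch line, y = +40 mm. Pad pocket 106 (x) by 71 mm, centre y = -40 mm, floor at 10, batten rim at 17 mm.
- point_chisel: Point chisel, bare steel, no sleeve, 0.17 kg; in neither kit. 165 mm long steel, lying flat on the bench. Flat-sided shank 15 mm wide and high, x = -75 to +50 mm, does not roll; pinch it across y at the origin. Origin: underside of the shank, 75 mm from the struck head, 90 mm from the point, near the balance point; x along the shank to the point, z up. 
- red_pad: Medium diamond hand pad, in neither kit: red block, 90 x 55 x 26 mm, rounded edges, three dark grooves on top, 0.13 kg. Origin: centre of the underside; x along the 90 mm length, z up.
- try_square: Try square lying flat, 0.25 kg, in neither kit: dark wooden stock 20 x 110 x 16 mm with brass pins, steel blade 30 mm wide, 4 mm thick. Origin: centre of the underside of the stock; y along the stock, z up; the blade runs 160 mm from the stock towards x, at y = 25 to 55 mm.
Mind the look-alikes: they are no part of the job. Leave any pink look-alike of the broad_chisel alone. There is more than one size of the yellow_pad; the one meant has the size given above.

How it is judged:
By the outcome, as a careful person would: the job done as asked, in the order asked, and still so for the second after the job is handed in, with the robot touching nothing.
It also fails if it takes over 112 s, if anything falls off the work surface, if the arm or the gripper's body presses on something with over 40 N, if the wrist force passes 120 N, or if a joint passes its speed limit or range.

## Working session

There is one attempt and no reset: what is moved stays moved. The work goes in short steps, Python scripts to look and compute and a shell command to move; the robot and the scene stay as the last step left them, time stands still between calls to the robot, and variables do not carry over. Pictures are saved under pics/ and viewed, at most 14 in all, crops included, and the job is handed in when it is done.

```bash
mkdir -p pics; python3 - <<'E'
from cell import robot
import cv2
for n in ("top","side"):
    s=robot.snapshot(n); cv2.imwrite(f"pics/{n}0.png",s["img"]); print(n,s["mtx"],s["k1"],s["position"],s["orientation"])
print(robot.sense(), robot.grip_point_offset)
E
```

```text
top [[459.75114176   0.         322.64017275]
 [  0.         459.75114176 198.25833016]
 [  0.           0.           1.        ]] 0.021543316730264068 [ 4.43355587e-01 -1.02289257e-03  1.03175315e+00] [-175.92104399    0.7452561   -90.97301411]
side [[512.35162287   0.         311.21596011]
 [  0.         512.35162287 197.91077828]
 [  0.           0.           1.        ]] -0.16546675117171802 [-0.13788376 -0.87003715  0.62959481] [-118.608305      1.31401836  -37.95842862]
{'time': 0.1, 'qpos': array([ 8.05074931e+01,  2.05875375e+01,  6.40552364e-01, -1.82282381e-02,
       -7.01372483e+01, -1.65062126e+01]), 'qd': array([ 0.07777775, -0.05708992,  0.18909089, -0.01117719,  0.03007441,
        0.08089048]), 'effort': array([-1.90926177e-03, -5.84163237e+01,  2.93749845e+01,  7.01553315e+00,
        1.01293274e-02, -4.93207472e-05]), 'position': array([0.29572439, 0.60628822, 0.22572413]), 'tool_rot': array([ 1.79914369e+02, -7.50404381e-03, -2.60049198e+01]), 'wrist_force': array([-0.59525509,  0.40793078,  0.88384016]), 'wrist_torque': array([ 0.00901077, -0.01637341,  0.02211351]), 'grasp_force': 0.0, 'gripper_width': 1.000218062583052} 0.0188
```

View pics/top0.png

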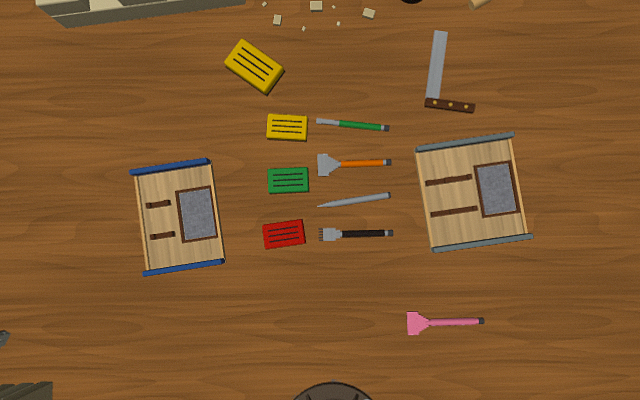

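View pics/side0.png

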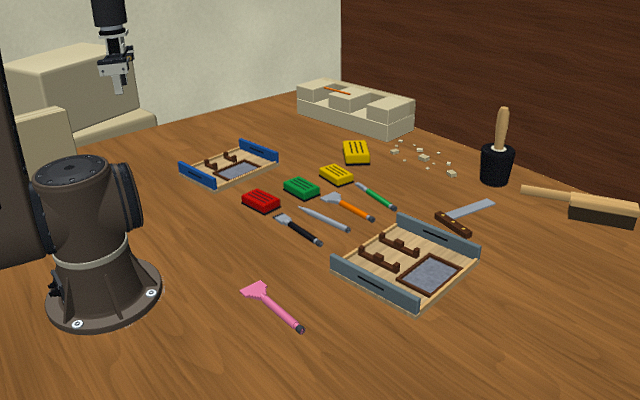

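The top view shows +x up and +y left. The small yellow pad is at (287,127) and the oversized one at (255,66). The green pad is at (288,180). The orange, black and green sleeves are near (365,163), (365,234) and (365,126). The grey tray is near (473,192) with its pocket on the right, and the blue tray near (178,217), also with its pocket on the right. Next I'll measure these.

```bash
cat > h.py <<'E'
import numpy as np, cv2
from scipy.spatial.transform import Rotation as R
from cell import robot
def snap(n):
    s=robot.snapshot(n); s["R"]=R.from_euler("xyz",s["orientation"],degrees=True).as_matrix(); return s
def plane(s,px,z):
    px=np.asarray(px,float).reshape(-1,1,2)
    u=cv2.undistortPoints(px,s["mtx"],np.array([s["k1"],0,0,0,0.]))[:,0]
    d=np.c_[u,np.ones(len(u))]@s["R"].T
    return (s["position"]+d*((z-s["position"][2])/d[:,2])[:,None])[:,:2]
def blobs(s,lo,hi,amin=60):
    m=cv2.inRange(cv2.cvtColor(s["img"],cv2.COLOR_BGR2HSV),lo,hi)
    m=cv2.morphologyEx(m,cv2.MORPH_CLOSE,np.ones((5,5)))
    cs,_=cv2.findContours(m,cv2.RETR_EXTERNAL,cv2.CHAIN_APPROX_NONE)
    return [c[:,0] for c in cs if cv2.contourArea(c)>amin]
def rect(s,c,z):
    p=plane(s,c,z); r=cv2.minAreaRect((p*1000).astype(np.float32))
    b=cv2.boxPoints(r); e=[b[1]-b[0],b[2]-b[1]]; k=int(np.linalg.norm(e[1])>np.linalg.norm(e[0])); l=e[k]
    return np.round(r[0],1),np.round(sorted(r[1]),1),round(np.degrees(np.arctan2(l[1],l[0]))%180,1)
def go(x,y,z,yaw):
    "shift in tool axes from the measured pose, then turn"
    s=robot.sense(); Rt=R.from_euler("xyz",s["tool_rot"],degrees=True)
    print("tool shift mm",np.round(Rt.inv().apply(np.array([x,y,z])-s["position"])*1000,1),
      "turn rad",np.round((Rt.inv()*R.from_euler("xyz",[180,0,yaw],degrees=True)).as_rotvec(),3))
E
python3 - <<'E'
from h import *
s=snap("top")
C={"yellow":((22,150,90),(32,255,255),.026),"green":((50,80,40),(80,255,255),.02),"orange":((8,220,170),(18,255,255),.013),
"black":((0,0,0),(180,120,60),.013),"blue":((100,120,40),(125,255,255),.045),"grey":((80,15,60),(110,80,170),.045)}
for n,(lo,hi,z) in C.items():
    for c in blobs(s,lo,hi):
        m=c.mean(0); 
        if 60<m[0]<560 and 20<m[1]<330: print(n,m.round(),*rect(s,c,z))
v=cv2.resize(s["img"][100:280,120:540],None,fx=1.9,fy=1.9,interpolation=cv2.INTER_CUBIC); cv2.imwrite("pics/c1.png",v)
E
```

```text
yellow [286. 126.] [677.   88.4] [55.2 89.3] 85.6
yellow [254.  65.] [816.2 160.6] [ 73.3 121. ] 53.3
green [288. 180.] [558.2  87.6] [54.2 89.7] 92.0
green [360. 125.] [678.2 -74. ] [13.  92.6] 82.7
orange [361. 163.] [594.6 -77. ] [10.5 91.7] 91.2
black [367. 233.] [438.1 -85.5] [ 12.7 110.6] 90.6
black [286. 180.] [559.6  89.7] [24.7 62.5] 89.0
black [174. 168.] [592.1 346.9] [ 11.9 167. ] 97.9
blue [183. 267.] [372.5 309.8] [ 11.  174.8] 98.1
blue [170. 166.] [589.  341.9] [ 14.  174.3] 98.1
grey [482. 243.] [ 413.1 -325.9] [ 10.7 213.8] 97.4
grey [189. 211.] [493.6 301.8] [43.9 75.4] 38.3
grey [354. 199.] [509.5 -55.5] [ 10.3 154.7] 98.1
grey [490. 199.] [ 505.3 -343.8] [30.7 52.6] 154.1
grey [465. 141.] [ 631.8 -297.8] [ 10.7 213.4] 97.5
```

View pics/c1.png

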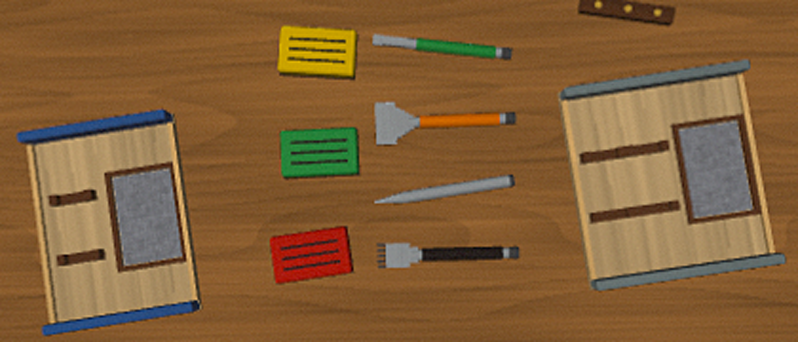

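```bash
python3 - <<'E'
from h import *
s=snap("top")
for n,hd,ed,a in (("broad",(515,118),(376,123),91.2),("claw",(519,253),(377,255),90.6),("narrow",(511,54),(373,40),82.7)):
    p=plane(s,np.array([hd,ed])/1.9+[120,100],.010)*1000
    d=(p[1]-p[0])/np.linalg.norm(p[1]-p[0]); 
    print(n,p.round(1),"L",np.linalg.norm(p[1]-p[0]).round(1),"ang",np.degrees(np.arctan2(d[1],d[0])).round(1),"origin",((p[0]+75*d+p[1]-90*d)/2).round(1))
for n,cs in (("greypocket",[(672,125),(742,116),(758,214),(690,222)]),("bluepocket",[(106,173),(171,164),(185,261),(120,270)])):
    p=plane(s,np.array(cs)/1.9+[120,100],.017)*1000; print(n,p.mean(0).round(1),[np.linalg.norm(p[i]-p[i-1]).round() for i in range(4)])
def T(c,yaw,pts):
    r=R.from_euler("z",yaw,degrees=True).as_matrix()[:2,:2]; return (np.array(c)+np.array(pts)@r.T).round(1)
print("grey y70,y20,pocket",T((522.5,-311.9),7.4,[(0,70),(0,20),(0,-58)]))
print("blue y40,pocket",T((480.8,325.9),8.2,[(0,40),(0,-40)]))
# saddles: brown blobs at z=.03
for c in blobs(s,(0,90,20),(14,255,100),15):
    m=c.mean(0)
    if 100<m[1]<280 and not 250<m[0]<400: print(m.round(),*rect(s,c,.03))
go(.597,-.080,.12,-90)
E
```

```text
broad [[ 594.7 -143.2]
 [ 591.9   20.4]] L 163.6 ang 91.0 origin [593.4 -68.9]
claw [[ 436.3 -143.5]
 [ 436.8   21.7]] L 165.3 ang 89.9 origin [436.5 -68.4]
narrow [[ 671.  -140.6]
 [ 691.2   22.3]] L 164.1 ang 83.0 origin [680.2 -66.6]
greypocket [ 529.6 -371.7] [np.float64(114.0), np.float64(81.0), np.float64(115.0), np.float64(78.0)]
bluepocket [485.8 290.3] [np.float64(114.0), np.float64(77.0), np.float64(114.0), np.float64(76.0)]
grey y70,y20,pocket [[ 513.5 -242.5]
 [ 519.9 -292.1]
 [ 530.  -369.4]]
blue y40,pocket [[475.1 365.5]
 [486.5 286.3]]
[162. 235.] [441.2 361.6] [11. 53.] 98.0
[158. 204.] [509.5 372. ] [11.6 51.7] 98.5
[199. 214.] [486.8 282.5] [ 89.5 115.1] 8.1
[472. 192.] [ 522.3 -313.1] [114.7 191.4] 97.4
[449. 105.] [ 715.4 -271.7] [ 23.9 110.5] 80.6
tool shift mm [571.7 484.8 106.5] turn rad [ 1.000e-03 -1.000e-03  1.117e+00]
```

```bash
python3 -m crank '[[0.044,0.0373,0.005,0,0,0,0.06],[0.044,0.0373,0.005,0,0,0,0.06],[0.044,0.0373,0.005,0,0,0,0.06],[0.044,0.0373,0.005,0,0,0,0.06],[0.044,0.0373,0.005,0,0,0,0.06],[0.044,0.0373,0.005,0,0,0,0.06],[0.044,0.0373,0.005,0,0,0,0.06],[0.044,0.0373,0.005,0,0,0,0.06],[0.044,0.0373,0.005,0,0,0,0.06],[0.044,0.0373,0.005,0,0,0,0.06]]'
python3 -m crank '[[0.044,0.0373,0.005,0,0,0,0.06],[0.044,0.0373,0.005,0,0,0,0.06],[0.044,0.0373,0.005,0,0,0,0.06],[0,0,0,0,0,0.183,0.06],[0,0,0,0,0,0.183,0.06],[0,0,0,0,0,0.183,0.06],[0,0,0,0,0,0.183,0.06],[0,0,0,0,0,0.183,0.06],[0,0,0,0,0,0.183,0.06],[0,0,0,0,0,0,0.06]]'
python3 -c "
from h import *
go(.5934,-.0689,.005,-89)"
```

```text
time: 1.45
position: [0.5283, 0.0768, 0.1766]
tool_rot: [-180.0, -0.0, -26.0]
wrist_force: [1.0, 0.5, 0.3]
gripper_width: 0.683
grasp_force: 0.0
time: 2.7
position: [0.5973, -0.0799, 0.1614]
tool_rot: [180.0, 0.0, -88.8]
wrist_force: [-0.4, 0.2, 0.7]
gripper_width: 0.686
grasp_force: 0.0
tool shift mm [-11.1   3.6 156.4] turn rad [0.    0.    0.003]
```

```bash
python3 -m crank '[[-0.011,0.0036,0.045,0,0,0,0.045],[0,0,0.045,0,0,0,0.045],[0,0,0.04,0,0,0,0.045],[0,0,0.016,0,0,0,0.045],[0,0,0.01,0,0,0,0.045],[0,0,0,0,0,0,0.045]]'
python3 -m crank '[[0,0,0,0,0,0,0],[0,0,0,0,0,0,0],[0,0,0,0,0,0,0],[0,0,0,0,0,0,0],[0,0,-0.01,0,0,0,0],[0,0,-0.03,0,0,0,0],[0,0,-0.03,0,0,0,0],[0,0,-0.03,0,0,0,0],[0,0,0,0,0,0,0]]'
python3 -c "
from h import *
go(.5135,-.2425,.105,-172.6)"
```

```text
time: 3.45
position: [0.5941, -0.069, 0.0059]
tool_rot: [-180.0, -0.0, -88.8]
wrist_force: [0.9, -0.4, 0.2]
gripper_width: 0.511
grasp_force: 0.0
time: 4.58
position: [0.5951, -0.0688, 0.1085]
tool_rot: [-179.7, 0.0, -88.9]
wrist_force: [0.3, -0.4, -3.9]
gripper_width: 0.166
grasp_force: 30.0
tool shift mm [172.1  85.    3. ] turn rad [-0.003  0.004  1.461]
```

```bash
python3 -m crank '[[0.043,0.02125,0,0,0,0,0],[0.043,0.02125,0,0,0,0,0],[0.043,0.02125,0,0,0,0,0],[0.043,0.02125,0,0,0,0,0],[0,0,0,0,0,0.1826,0],[0,0,0,0,0,0.1826,0],[0,0,0,0,0,0.1826,0],[0,0,0,0,0,0.1826,0],[0,0,0,0,0,0.1826,0],[0,0,0,0,0,0.1826,0]]'
python3 -m crank '[[0,0,0,0,0,0.1826,0],[0,0,0,0,0,0.1826,0],[0,0,0,0,0,0,0],[0,0,0,0,0,0,0]]'
python3 - <<'E'
from h import *
go(.5135,-.2425,.024,-172.6)
s=snap("top"); cv2.imwrite("pics/p1.png",cv2.resize(s["img"][90:290,340:560],None,fx=2.5,fy=2.5))
E
```

```text
time: 5.82
position: [0.5109, -0.2423, 0.1045]
tool_rot: [179.9, -0.1, -152.1]
wrist_force: [0.6, -0.2, -2.7]
gripper_width: 0.166
grasp_force: 30.0
time: 6.32
position: [0.5115, -0.2425, 0.1051]
tool_rot: [180.0, -0.1, -172.4]
wrist_force: [-0.2, -0.3, -2.5]
gripper_width: 0.169
grasp_force: 30.0
tool shift mm [-2.  -0.3 81.1] turn rad [ 0.    -0.001  0.004]
```

View pics/p1.png

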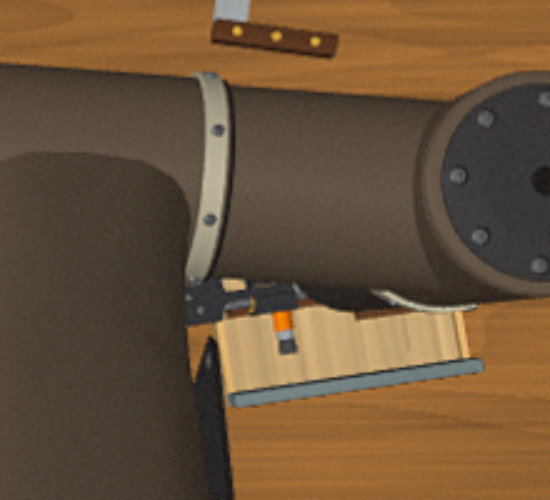

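The arm covers most of the view. The head of the orange chisel points toward the near grey board, at about (287,345), as planned. Lowering it now.

```bash
python3 -m crank '[[-0.002,0,0.03,0,0,0,0],[0,0,0.03,0,0,0,0],[0,0,0.012,0,0,0,0],[0,0,0.005,0,0,0,0],[0,0,0.004,0,0,0,0],[0,0,0,0,0,0,0]]'
python3 -m crank '[[0,0,0,0,0,0,0.03],[0,0,0,0,0,0,0.03],[0,0,0,0,0,0,0.03],[0,0,-0.015,0,0,0,0.03],[0,0,-0.04,0,0,0,0.03],[0,0,-0.04,0,0,0,0.03],[0,0,0,0,0,0,0.03]]'
python3 -c "
from h import *
go(.4365,-.0684,.105,-89.7)"
```

```text
time: 7.12
position: [0.5143, -0.2424, 0.0251]
tool_rot: [-180.0, 0.0, -172.6]
wrist_force: [-0.1, 0.1, -2.5]
gripper_width: 0.169
grasp_force: 30.0
time: 8.0
position: [0.5164, -0.2429, 0.1242]
tool_rot: [-179.9, 0.4, -172.6]
wrist_force: [0.4, -0.2, -0.2]
gripper_width: 0.342
grasp_force: 0.0
tool shift mm [ 56.8 183.4  18.4] turn rad [-0.007  0.004 -1.446]
```

```bash
python3 -m crank '[[0.0142,0.0458,0,0,0,0,0.03],[0.0142,0.0458,0,0,0,0,0.03],[0.0142,0.0458,0,0,0,0,0.03],[0.0142,0.0458,0,0,0,0,0.045],[0,0,0,0,0,-0.181,0.045],[0,0,0,0,0,-0.181,0.045],[0,0,0,0,0,-0.181,0.045],[0,0,0,0,0,-0.181,0.045],[0,0,0,0,0,-0.181,0.045],[0,0,0,0,0,-0.181,0.045]]'
python3 -m crank '[[0,0,0,0,0,-0.181,0.045],[0,0,0,0,0,-0.181,0.045],[0,0,0,0,0,0,0.045]]'
python3 - <<'E'
from h import *
go(.4365,-.0684,.0045,-89.7)
s=snap("side"); cv2.imwrite("pics/s1.png",cv2.resize(s["img"][120:330,230:500],None,fx=2.5,fy=2.5))
E
```

```text
time: 9.25
position: [0.4337, -0.068, 0.1197]
tool_rot: [180.0, 0.0, -110.0]
wrist_force: [0.3, 0.0, 0.0]
gripper_width: 0.512
grasp_force: 0.0
time: 9.62
position: [0.4338, -0.068, 0.1197]
tool_rot: [180.0, 0.0, -89.7]
wrist_force: [-0.2, 0.1, 0.9]
gripper_width: 0.509
grasp_force: 0.0
tool shift mm [  0.4  -2.7 115.2] turn rad [ 0.  0. -0.]
```

View pics/s1.png

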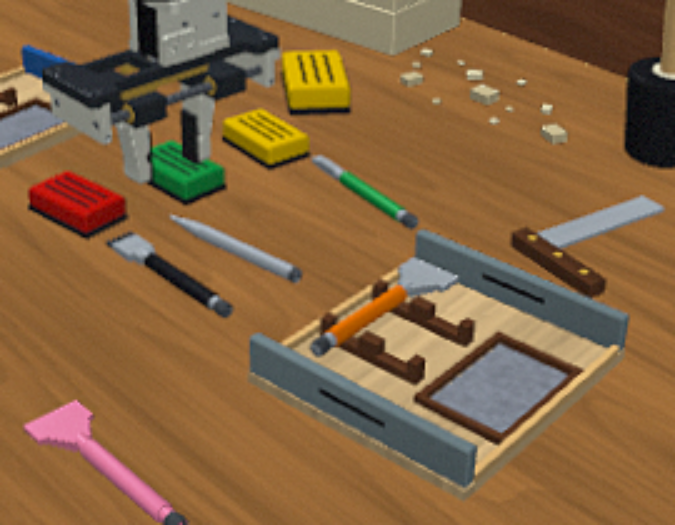

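The broad chisel lies in the +70 notches (orange sleeve around (365,320)), roughly midway between the end boards. Claw chisel next.

```bash
python3 -m crank '[[0,-0.0027,0.045,0,0,0,0.045],[0,0,0.045,0,0,0,0.045],[0,0,0.015,0,0,0,0.045],[0,0,0.01,0,0,0,0.045],[0,0,0,0,0,0,0.045]]'
python3 -m crank '[[0,0,0,0,0,0,0],[0,0,0,0,0,0,0],[0,0,0,0,0,0,0],[0,0,0,0,0,0,0],[0,0,-0.01,0,0,0,0],[0,0,-0.03,0,0,0,0],[0,0,-0.03,0,0,0,0],[0,0,-0.03,0,0,0,0],[0,0,0,0,0,0,0]]'
python3 -c "
from h import *
go(.5199,-.2921,.105,-172.6)"
```

```text
time: 10.3
position: [0.4366, -0.068, 0.0043]
tool_rot: [180.0, -0.0, -89.7]
wrist_force: [0.5, -0.4, 0.5]
gripper_width: 0.512
grasp_force: 0.0
time: 11.42
position: [0.4381, -0.0676, 0.107]
tool_rot: [-179.7, 0.1, -89.6]
wrist_force: [0.8, -0.4, -2.0]
gripper_width: 0.166
grasp_force: 30.0
tool shift mm [225.  -80.4   2.2] turn rad [-0.003  0.004  1.448]
```

```bash
python3 -m crank '[[0.0562,-0.0205,0,0,0,0,0],[0.0562,-0.0205,0,0,0,0,0],[0.0562,-0.0205,0,0,0,0,0],[0.0562,-0.0205,0,0,0,0,0],[0,0,0,0,0,0.181,0],[0,0,0,0,0,0.181,0],[0,0,0,0,0,0.181,0],[0,0,0,0,0,0.181,0],[0,0,0,0,0,0.181,0],[0,0,0,0,0,0.181,0]]'
python3 -m crank '[[0,0,0,0,0,0.181,0],[0,0,0,0,0,0.181,0],[0,0,0,0,0,0,0],[0,0,0,0,0,0,0]]'
python3 -c "
from h import *
go(.5199,-.2921,.0228,-172.6)"
```

```text
time: 12.68
position: [0.5192, -0.2919, 0.1033]
tool_rot: [179.9, -0.1, -152.2]
wrist_force: [0.9, -0.2, -2.1]
gripper_width: 0.167
grasp_force: 30.0
time: 13.18
position: [0.5197, -0.2921, 0.104]
tool_rot: [180.0, -0.1, -172.4]
wrist_force: [-0.3, -0.7, -2.0]
gripper_width: 0.168
grasp_force: 30.0
tool shift mm [-0.3 -0.1 81.2] turn rad [ 0.    -0.001  0.004]
```

```bash
python3 -m crank '[[0,0,0.03,0,0,0,0],[0,0,0.03,0,0,0,0],[0,0,0.012,0,0,0,0],[0,0,0.005,0,0,0,0],[0,0,0.0045,0,0,0,0],[0,0,0,0,0,0,0]]'
python3 -m crank '[[0,0,0,0,0,0,0.03],[0,0,0,0,0,0,0.03],[0,0,0,0,0,0,0.03],[0,0,-0.015,0,0,0,0.03],[0,0,-0.04,0,0,0,0.03],[0,0,-0.04,0,0,0,0.03],[0,0,0,0,0,0,0.03]]'
python3 -c "
from h import *
go(.5582,.0876,.125,-88)"
```

```text
time: 13.92
position: [0.5204, -0.2923, 0.0235]
tool_rot: [-180.0, 0.0, -172.6]
wrist_force: [-0.5, 0.3, -0.8]
gripper_width: 0.17
grasp_force: 30.0
time: 14.8
position: [0.5225, -0.293, 0.1229]
tool_rot: [-179.8, 0.4, -172.6]
wrist_force: [-0.3, -0.0, -1.2]
gripper_width: 0.342
grasp_force: 0.0
tool shift mm [-84.6 372.8  -2.7] turn rad [-0.008  0.003 -1.476]
```

```bash
python3 -m crank '[[-0.0121,0.0533,0,0,0,0,0.075],[-0.0121,0.0533,0,0,0,0,0.075],[-0.0121,0.0533,0,0,0,0,0.075],[-0.0121,0.0533,0,0,0,0,0.075],[-0.0121,0.0533,0,0,0,0,0.075],[-0.0121,0.0533,0,0,0,0,0.075],[-0.0121,0.0533,0,0,0,0,0.075],[0,0,0,0,0,-0.1845,0.075],[0,0,0,0,0,-0.1845,0.075],[0,0,0,0,0,-0.1845,0.075]]'
python3 -m crank '[[0,0,0,0,0,-0.1845,0.075],[0,0,0,0,0,-0.1845,0.075],[0,0,0,0,0,-0.1845,0.075],[0,0,0,0,0,-0.1845,0.075],[0,0,0,0,0,-0.1845,0.075],[0,0,0,0,0,0,0.075]]'
python3 - <<'E'
from h import *
go(.5582,.0876,.011,-88)
s=snap("side"); cv2.imwrite("pics/s2.png",cv2.resize(s["img"][100:310,230:500],None,fx=2.5,fy=2.5))
E
```

```text
time: 16.05
position: [0.5558, 0.0889, 0.1181]
tool_rot: [180.0, -0.0, -140.5]
wrist_force: [0.0, -0.4, -0.1]
gripper_width: 0.858
grasp_force: 0.0
time: 16.8
position: [0.5559, 0.0886, 0.1181]
tool_rot: [180.0, -0.0, -88.1]
wrist_force: [-0.6, -0.0, -0.8]
gripper_width: 0.86
grasp_force: 0.0
tool shift mm [  1.1  -2.3 107.1] turn rad [ 0.    -0.    -0.002]
```

View pics/s2.png

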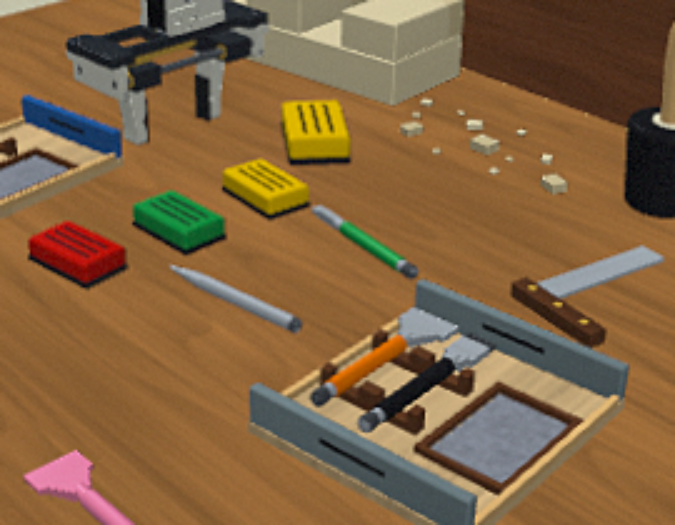

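Both chisels lie side by side in the grey tray's notches, orange near (365,365) and black near (410,390). Now the green pad.

```bash
python3 -m crank '[[0.001,-0.0023,0.045,0,0,0,0.075],[0,0,0.035,0,0,0,0.075],[0,0,0.017,0,0,0,0.075],[0,0,0.0095,0,0,0,0.075],[0,0,0,0,0,0,0.075]]'
python3 -m crank '[[0,0,0,0,0,0,0.03],[0,0,0,0,0,0,0.03],[0,0,0,0,0,0,0.03],[0,0,0,0,0,0,0.03],[0,0,-0.01,0,0,0,0.03],[0,0,-0.03,0,0,0,0.03],[0,0,-0.03,0,0,0,0.03],[0,0,-0.03,0,0,0,0.03],[0,0,0,0,0,0,0.03]]'
python3 -c "
from h import *
go(.530,-.3705,.105,-172.6)"
```

```text
time: 17.48
position: [0.5583, 0.0876, 0.0113]
tool_rot: [180.0, -0.0, -88.1]
wrist_force: [-0.1, 0.7, 0.5]
gripper_width: 0.855
grasp_force: 0.0
time: 18.6
position: [0.5599, 0.0884, 0.1145]
tool_rot: [-179.7, 0.1, -88.0]
wrist_force: [0.3, -0.1, -1.8]
gripper_width: 0.623
grasp_force: 30.0
tool shift mm [457.6  45.7   8.4] turn rad [-0.002  0.005  1.476]
```

```bash
python3 -m crank '[[0.0572,0.0055,0,0,0,0,0.03],[0.0572,0.0055,0,0,0,0,0.03],[0.0572,0.0055,0,0,0,0,0.03],[0.0572,0.0055,0,0,0,0,0.03],[0.0572,0.0055,0,0,0,0,0.03],[0.0572,0.0055,0,0,0,0,0.03],[0.0572,0.0055,0,0,0,0,0.03],[0.0572,0.0055,0,0,0,0,0.03],[0,0,0,0,0,0.1845,0.03],[0,0,0,0,0,0.1845,0.03]]'
python3 -m crank '[[0,0,0,0,0,0.1845,0.03],[0,0,0,0,0,0.1845,0.03],[0,0,0,0,0,0.1845,0.03],[0,0,0,0,0,0.1845,0.03],[0,0,0,0,0,0.1845,0.03],[0,0,0,0,0,0.1845,0.03],[0,0,0,0,0,0,0.03],[0,0,0,0,0,0,0.03]]'
python3 -c "
from h import *
go(.530,-.3705,.0215,-172.6)"
```

```text
time: 19.85
position: [0.5288, -0.3719, 0.1101]
tool_rot: [179.9, 0.0, -109.7]
wrist_force: [-0.8, 0.2, -0.4]
gripper_width: 0.625
grasp_force: 30.0
time: 20.85
position: [0.5298, -0.371, 0.1111]
tool_rot: [180.0, -0.0, -172.4]
wrist_force: [-0.6, 0.1, -1.3]
gripper_width: 0.623
grasp_force: 30.0
tool shift mm [-0.3  0.4 89.6] turn rad [ 0.    -0.001  0.004]
```

```bash
python3 -m crank '[[0,0,0.03,0,0,0,0.03],[0,0,0.03,0,0,0,0.03],[0,0,0.018,0,0,0,0.03],[0,0,0.007,0,0,0,0.03],[0,0,0.0045,0,0,0,0.03],[0,0,0,0,0,0,0.03]]'
python3 -m crank '[[0,0,0,0,0,0,0.064],[0,0,0,0,0,0,0.064],[0,0,0,0,0,0,0.064],[0,0,-0.015,0,0,0,0.064],[0,0,-0.04,0,0,0,0.064],[0,0,-0.04,0,0,0,0.064],[0,0,0,0,0,0,0.064]]'
python3 -c "
from h import *
go(.6802,-.0666,.125,-97)"
```

```text
time: 21.6
position: [0.5307, -0.3713, 0.0228]
tool_rot: [-180.0, 0.1, -172.6]
wrist_force: [1.4, 0.6, -1.0]
gripper_width: 0.625
grasp_force: 30.0
time: 22.48
position: [0.5325, -0.3722, 0.1223]
tool_rot: [-179.8, 0.4, -172.6]
wrist_force: [0.7, 0.3, -0.7]
gripper_width: 0.731
grasp_force: 0.0
tool shift mm [-186.   284.    -2.7] turn rad [-0.008  0.003 -1.319]
```

```bash
python3 -m crank '[[-0.031,0.0473,0,0,0,0,0.045],[-0.031,0.0473,0,0,0,0,0.045],[-0.031,0.0473,0,0,0,0,0.045],[-0.031,0.0473,0,0,0,0,0.045],[-0.031,0.0473,0,0,0,0,0.045],[-0.031,0.0473,0,0,0,0,0.045],[0,0,0,0,0,-0.165,0.045],[0,0,0,0,0,-0.165,0.045],[0,0,0,0,0,-0.165,0.045],[0,0,0,0,0,-0.165,0.045]]'
python3 -m crank '[[0,0,0,0,0,-0.165,0.045],[0,0,0,0,0,-0.165,0.045],[0,0,0,0,0,-0.165,0.045],[0,0,0,0,0,-0.165,0.045],[0,0,0,0,0,0,0.045]]'
python3 - <<'E'
from h import *
go(.6802,-.0666,.0045,-97)
s=snap("side"); cv2.imwrite("pics/s3.png",cv2.resize(s["img"][100:310,230:500],None,fx=2.5,fy=2.5))
E
```

```text
time: 23.72
position: [0.6779, -0.0656, 0.1172]
tool_rot: [180.0, -0.0, -134.5]
wrist_force: [0.2, -0.7, -0.2]
gripper_width: 0.512
grasp_force: 0.0
time: 24.35
position: [0.6779, -0.0657, 0.1172]
tool_rot: [180.0, -0.0, -97.0]
wrist_force: [0.3, -0.2, 0.7]
gripper_width: 0.512
grasp_force: 0.0
tool shift mm [  0.6  -2.4 112.7] turn rad [ 0.    -0.    -0.001]
```

View pics/s3.png

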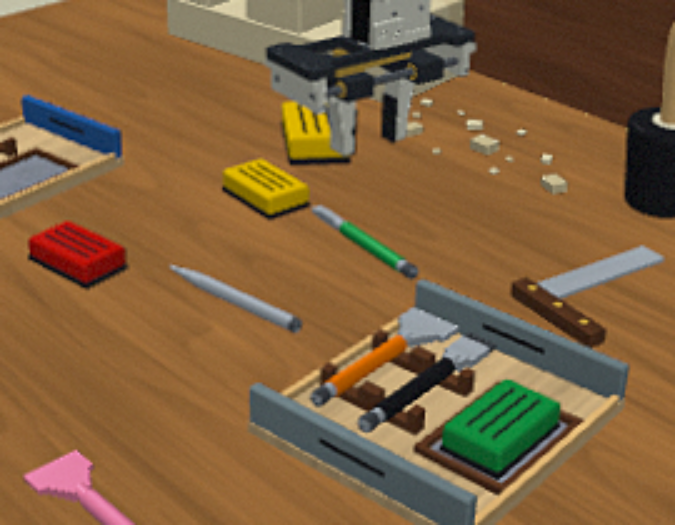

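The green pad sits flat inside the pocket rim at (500,425). Narrow chisel next.

```bash
python3 -m crank '[[0.0006,-0.0024,0.045,0,0,0,0.045],[0,0,0.042,0,0,0,0.045],[0,0,0.015,0,0,0,0.045],[0,0,0.01,0,0,0,0.045],[0,0,0,0,0,0,0.045]]'
python3 -m crank '[[0,0,0,0,0,0,0],[0,0,0,0,0,0,0],[0,0,0,0,0,0,0],[0,0,0,0,0,0,0],[0,0,-0.01,0,0,0,0],[0,0,-0.03,0,0,0,0],[0,0,-0.03,0,0,0,0],[0,0,-0.03,0,0,0,0],[0,0,0,0,0,0,0]]'
python3 -c "
from h import *
go(.4753,.366,.105,-171.8)"
```

```text
time: 25.02
position: [0.6808, -0.0666, 0.0055]
tool_rot: [-180.0, -0.0, -97.0]
wrist_force: [0.0, -1.2, 0.2]
gripper_width: 0.515
grasp_force: 0.0
time: 26.15
position: [0.682, -0.0665, 0.1084]
tool_rot: [-179.7, 0.1, -97.0]
wrist_force: [-0.5, -1.1, -2.5]
gripper_width: 0.168
grasp_force: 30.0
tool shift mm [-404.3  257.5    2.6] turn rad [-0.004  0.004  1.306]
```

```bash
python3 -m crank '[[-0.0505,0.0321,0,0,0,0,0],[-0.0505,0.0321,0,0,0,0,0],[-0.0505,0.0321,0,0,0,0,0],[-0.0505,0.0321,0,0,0,0,0],[-0.0505,0.0321,0,0,0,0,0],[-0.0505,0.0321,0,0,0,0,0],[-0.0505,0.0321,0,0,0,0,0],[-0.0505,0.0321,0,0,0,0,0],[0,0,0,0,0,0.163,0],[0,0,0,0,0,0.163,0]]'
python3 -m crank '[[0,0,0,0,0,0.163,0],[0,0,0,0,0,0.163,0],[0,0,0,0,0,0.163,0],[0,0,0,0,0,0.163,0],[0,0,0,0,0,0.163,0],[0,0,0,0,0,0.163,0],[0,0,0,0,0,0,0],[0,0,0,0,0,0,0]]'
python3 -c "
from h import *
go(.4753,.366,.0235,-171.8)"
```

```text
time: 27.4
position: [0.4732, 0.366, 0.104]
tool_rot: [180.0, -0.1, -115.9]
wrist_force: [0.5, -0.7, -1.6]
gripper_width: 0.167
grasp_force: 30.0
time: 28.4
position: [0.4743, 0.3653, 0.1046]
tool_rot: [-180.0, -0.0, -171.5]
wrist_force: [0.2, 0.0, -1.6]
gripper_width: 0.171
grasp_force: 30.0
tool shift mm [-1.1  0.6 81.1] turn rad [-0.001 -0.001  0.005]
```

```bash
python3 -m crank '[[-0.001,0.0006,0.03,0,0,0,0],[0,0,0.03,0,0,0,0],[0,0,0.012,0,0,0,0],[0,0,0.005,0,0,0,0],[0,0,0.0043,0,0,0,0],[0,0,0,0,0,0,0]]'
python3 -m crank '[[0,0,0,0,0,0,0.03],[0,0,0,0,0,0,0.03],[0,0,0,0,0,0,0.03],[0,0,-0.015,0,0,0,0.03],[0,0,-0.04,0,0,0,0.03],[0,0,-0.04,0,0,0,0.03],[0,0,0,0,0,0,0.03]]'
python3 -c "
from h import *
go(.677,.0884,.125,-94.4)"
```

```text
time: 29.15
position: [0.4757, 0.3666, 0.0243]
tool_rot: [180.0, 0.0, -171.7]
wrist_force: [-0.1, 0.5, -1.9]
gripper_width: 0.166
grasp_force: 30.0
time: 30.02
position: [0.4772, 0.3683, 0.1237]
tool_rot: [179.7, 0.3, -171.7]
wrist_force: [0.5, 0.7, -0.5]
gripper_width: 0.341
grasp_force: 0.0
tool shift mm [-157.1 -305.9   -2. ] turn rad [ 0.     0.008 -1.348]
```

```bash
python3 -m crank '[[-0.0262,-0.051,0,0,0,0,0.03],[-0.0262,-0.051,0,0,0,0,0.075],[-0.0262,-0.051,0,0,0,0,0.075],[-0.0262,-0.051,0,0,0,0,0.075],[-0.0262,-0.051,0,0,0,0,0.075],[-0.0262,-0.051,0,0,0,0,0.075],[0,0,0,0,0,-0.1685,0.075],[0,0,0,0,0,-0.1685,0.075],[0,0,0,0,0,-0.1685,0.075],[0,0,0,0,0,-0.1685,0.075]]'
python3 -m crank '[[0,0,0,0,0,-0.1685,0.075],[0,0,0,0,0,-0.1685,0.075],[0,0,0,0,0,-0.1685,0.075],[0,0,0,0,0,-0.1685,0.075],[0,0,0,0,0,0,0.075]]'
python3 - <<'E'
from h import *
go(.677,.0884,.0113,-94.4)
s=snap("side"); cv2.imwrite("pics/s4.png",cv2.resize(s["img"][70:280,170:440],None,fx=2.5,fy=2.5))
E
```

```text
time: 31.28
position: [0.6749, 0.0861, 0.1186]
tool_rot: [180.0, -0.0, -132.8]
wrist_force: [-0.1, 0.3, 0.1]
gripper_width: 0.855
grasp_force: 0.0
time: 31.9
position: [0.675, 0.0862, 0.1187]
tool_rot: [180.0, -0.0, -94.5]
wrist_force: [0.4, 0.2, 0.1]
gripper_width: 0.857
grasp_force: 0.0
tool shift mm [ -2.4  -1.9 107.4] turn rad [ 0.    -0.    -0.002]
```

View pics/s4.png

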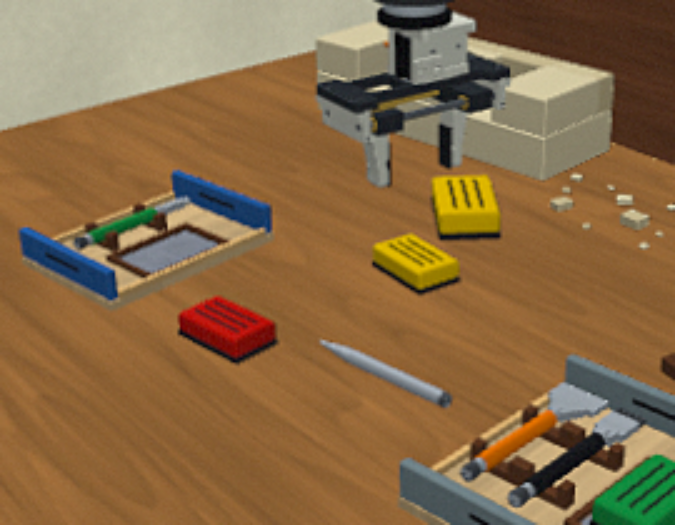

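The green-sleeved chisel lies in the blue tray's notches near (130,222). Last, the yellow pad.

```bash
python3 -m crank '[[-0.0024,-0.0019,0.045,0,0,0,0.075],[0,0,0.035,0,0,0,0.075],[0,0,0.017,0,0,0,0.075],[0,0,0.0098,0,0,0,0.075],[0,0,0,0,0,0,0.075]]'
python3 -m crank '[[0,0,0,0,0,0,0.03],[0,0,0,0,0,0,0.03],[0,0,0,0,0,0,0.03],[0,0,0,0,0,0,0.03],[0,0,-0.01,0,0,0,0.03],[0,0,-0.03,0,0,0,0.03],[0,0,-0.03,0,0,0,0.03],[0,0,-0.03,0,0,0,0.03],[0,0,0,0,0,0,0.03]]'
python3 -c "
from h import *
go(.486,.2875,.105,-171.8)"
```

```text
time: 32.58
position: [0.6775, 0.0885, 0.0121]
tool_rot: [-180.0, -0.0, -94.5]
wrist_force: [-0.8, -0.2, -0.1]
gripper_width: 0.857
grasp_force: 0.0
time: 33.7
position: [0.6788, 0.089, 0.1153]
tool_rot: [-179.7, 0.1, -94.4]
wrist_force: [-0.5, -0.3, -1.8]
gripper_width: 0.625
grasp_force: 30.0
tool shift mm [-183.   207.7    9.6] turn rad [-0.003  0.005  1.35 ]
```

```bash
python3 -m crank '[[-0.0365,0.0413,0,0,0,0,0.03],[-0.0365,0.0413,0,0,0,0,0.03],[-0.0365,0.0413,0,0,0,0,0.03],[-0.0365,0.0413,0,0,0,0,0.03],[-0.0365,0.0413,0,0,0,0,0.03],[0,0,0,0,0,0.1687,0.03],[0,0,0,0,0,0.1687,0.03],[0,0,0,0,0,0.1687,0.03],[0,0,0,0,0,0.1687,0.03],[0,0,0,0,0,0.1687,0.03]]'
python3 -m crank '[[0,0,0,0,0,0.1687,0.03],[0,0,0,0,0,0.1687,0.03],[0,0,0,0,0,0.1687,0.03],[0,0,0,0,0,0,0.03],[0,0,0,0,0,0,0.03]]'
python3 -c "
from h import *
go(.486,.2875,.0225,-171.8)"
```

```text
time: 34.95
position: [0.485, 0.286, 0.1111]
tool_rot: [-180.0, -0.1, -143.1]
wrist_force: [0.1, -0.3, -1.2]
gripper_width: 0.624
grasp_force: 30.0
time: 35.58
position: [0.4854, 0.2863, 0.1116]
tool_rot: [-180.0, -0.0, -171.6]
wrist_force: [-0.7, 0.0, -0.7]
gripper_width: 0.627
grasp_force: 30.0
tool shift mm [-0.9  1.2 89.1] turn rad [-0.    -0.001  0.004]
```

```bash
python3 -m crank '[[0,0.0005,0.03,0,0,0,0.03],[0,0,0.03,0,0,0,0.03],[0,0,0.018,0,0,0,0.03],[0,0,0.007,0,0,0,0.03],[0,0,0.0042,0,0,0,0.03],[0,0,0,0,0,0,0.03]]'
python3 -m crank '[[0,0,0,0,0,0,0.064],[0,0,0,0,0,0,0.064],[0,0,0,0,0,0,0.064],[0,0,-0.015,0,0,0,0.064],[0,0,-0.04,0,0,0,0.064],[0,0,-0.04,0,0,0,0.064],[0,0,-0.04,0,0,0,0.064],[0,0,0,0,0,0,0.064]]'
python3 -m crank '[[-0.05,0,0,0,0,0,0.064],[-0.05,-0.03,0,0,0,0,0.064],[-0.05,-0.03,0,0,0,0,0.064],[-0.05,-0.03,0,0,0,0,0.064],[0,-0.06,0,0,0,0,0.064],[0,-0.06,0,0,0,0,0.064],[0,0,0,0,0,0,0.064],[0,0,0,0,0,0,0.064]]'
python3 - <<'E'
from h import *
for n in("top","side"):
    s=snap(n); cv2.imwrite(f"pics/f_{n}.png",s["img"])
E
```

```text
time: 36.33
position: [0.4859, 0.2874, 0.0234]
tool_rot: [180.0, 0.0, -171.7]
wrist_force: [1.0, 0.4, -1.9]
gripper_width: 0.625
grasp_force: 30.0
time: 37.33
position: [0.4872, 0.2885, 0.1625]
tool_rot: [179.7, 0.4, -171.8]
wrist_force: [-0.6, -0.1, -0.0]
gripper_width: 0.73
grasp_force: 0.0
time: 38.33
position: [0.7133, 0.1073, 0.1576]
tool_rot: [180.0, -0.0, -171.8]
wrist_force: [0.2, 1.1, 0.4]
gripper_width: 0.728
grasp_force: 0.0
```

View pics/f_top.png

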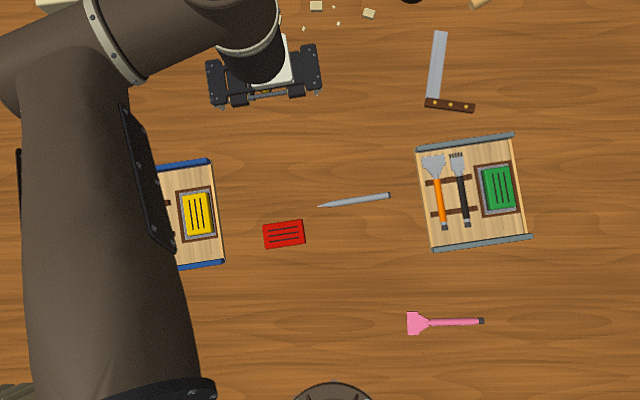

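View pics/f_side.png

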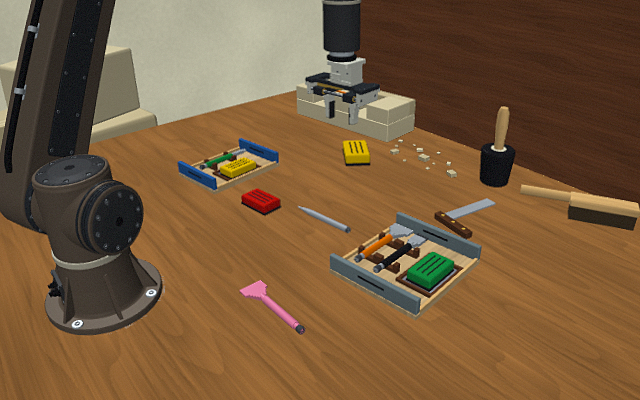

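Both views show the yellow pad (196,214) and green pad (498,188) inside their pockets. The three chisels are in their notches, the items to be left alone haven't moved, and the gripper is clear.

```bash
python3 -c "
from cell import robot
print(robot.hand_in())"
```

```text
the job is handed in; nothing more can be done
None
```

Both kits are made up and handed in at about 38 s of robot time: all three chisels are in their notches, both pads are in their pockets, and the point chisel, red pad, try square and look-alikes were left where they were.

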